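Dip the telescopic basting brush and pull it out to full length

TASK

Take the basting brush from its stand and dip its head briefly into the small white ramekin, then lift it out again, still at its short length. Lay the brush's bare neck back in the slot of the stand's tall fork with the head beyond the fork, squeeze in the button on the side of the handle and pull the handle back, past the first stop, until the rod is fully out at its second and last stop. Lift the extended brush clear above the fork and finish holding it there, level and still, without letting go; do not knock over or shove the ramekin, and leave the garlic and the kitchen timer where they are.

Things in the scene. Friction and masses are not known exactly. Their poses are not given: they have to be found in the camera images.
- brush: Telescopic basting brush, 0.18 kg, lying level in the stand, x towards its head, z up. Black handle bar 166 mm long (x -83 to +83), 28 wide (y), 30 high. Origin: on the handle's axis, half-way along, level with the button. Gripped there from above across its width (32 mm with the button out), the fingers press the button; gripped away from the button the rod stays locked.
- button_face (a point): Outer face of the button when out, on the -y side of the handle, 18 mm from its axis: dark plate 26 mm along the handle, 16 mm high, 4 mm proud.
- brush_button (a joint): Button travel, m: 0 out, 0.0035 fully in. Springs out; about 5 N presses it fully. Beyond 0.002 it frees the rod; let go, it locks the rod at 0 and at either stop.
- brush_rod (a joint): How far the rod is out of the handle, m: 0 short (at the start); 0.060 first stop (with the button pressed, a click that a pull of 5 to 10 N overcomes); 0.120 second and last stop (solid). Between them the rod slides with about 3 N and stays where it is put.
- neck (a point): Middle of the bare neck on the brush's axis, 105 mm + brush_rod ahead of the brush's origin: steel rod 9 mm thick, bare from x = 87 (handle's end cap) to 124 mm while short. At 124 to 128 mm sits a steel disc 34 mm across, too wide for the fork's slot; at 135 mm the rod bends straight down to the head.
- brush_tip (a point): Lowest point of the brush head, 75 mm below the rod's axis and 135 mm + brush_rod ahead of the brush's origin. The head is a rigid grey ribbed cone, 22 mm across at most, 14 at the tip, 30 high.
- stand: Brush stand, fixed. Wooden base 215x100x12 mm. Origin on the table under the stored handle's middle, x towards the fork; the stored brush has the same x, its origin within 4 mm of (0, 0, 100 mm). Wooden saddle under the handle at x = -60, 14 thick, 52 wide, its two cheeks up to z = 94; the fingers must pass above it when the handle is pulled back along -x.
- fork_slot (a point): Middle of the fork's slot, 110 mm along the stand's x, 140 mm above the table (a good height for the neck while pulling); axes as the stand's, slot runs through along x. Steel fork 10 mm thick (x 105 to 115), 50 wide; slot 18 wide from its floor at z = 95 to 160 mm, then flaring outwards to the top at 178; carried back over it, the hanging head must clear this.
- ramekin: Small white stoneware ramekin, 61 mm across, 37 high, open; loose, 0.12 kg. Origin at the centre of its underside, inner floor 4 mm up, inside 38 mm across at the floor and about 48 at the rim.
- garlic: Garlic bulb, 50 mm across, 48 high; a bystander. Origin at its underside.
- timer: Round kitchen timer, 66 mm across, 48 high; a bystander. Origin at its underside.
Mind the look-alikes: they are no part of the job. Leave any black or blue look-alike of the ramekin alone.

How it is judged:
On the way, in this order (a step that is already met when the one before it is completed fails the run):
1. the short brush's tip is in the ramekin, at least 10 mm below the rim (z of brush_tip in the frame of ramekin below 0.027 m and horizontal distance between brush_tip and ramekin below 0.024 m and value of joint brush_rod below 0.01 m), for 0.1 s.
2. the still short brush is lifted out of the ramekin (z of brush_tip in the frame of ramekin above 0.045 m and value of joint brush_rod below 0.01 m), for 0.1 s.
3. with the button pressed, the rod is being drawn out against the stand's fork (value of joint brush_button above 0.002 m and contact force between brush and stand above 0.5 N and value of joint brush_rod above 0.02 m), for 0.05 s.
4. the rod is out at its second stop (value of joint brush_rod above 0.114 m), for 0.2 s.
At the end, for the whole second after the job is handed in: The brush is held in the fingers, extended to its second stop (rod out more than 114 mm of 120), its axis more than 175 mm above the table, the tip more than 50 mm above it, level within 20 degrees, still, not touching the stand; the ramekin stands upright (value of joint brush_rod above 0.114 m and height (world z) of brush above 0.175 m and height (world z) of brush_tip above 0.05 m and angle between brush's own z axis and vertical below 0.35 rad and contact force between the fingers and brush above 1 N and contact force between brush and stand below 0.1 N and linear speed of brush below 0.05 m/s and angle between ramekin's own z axis and vertical below 0.2 rad); the arm keeps its last pose, push and grip.
It fails at once if the ramekin is tipped over or shoved more than 40 mm (angle between ramekin's own z axis and vertical above 0.5 rad or distance of ramekin from where it was at the start of the episode above 0.04 m).
It fails at once if the garlic or the timer is pushed more than 30 mm away (distance of any of garlic, timer from where it was at the start of the episode above 0.03 m).
It also fails if it takes over 58 s, if anything falls off the work surface, if the arm or the gripper's body presses on something with over 40 N, if the wrist force passes 120 N, or if a joint passes its speed limit or range.

ROBOT

A 7-joint arm with a two-finger parallel gripper is mounted at the origin on a cart in front of the work surface, level with it; the furniture and walls round the work are solid. World frame = base frame: x ahead of the robot, y to its left, z up, the work surface at z = 0. Lengths are in m, angles in rad, forces in N, time in s.
With the tool pointing down it reaches from about 0.425 to 0.925 m from the base axis. Payload 6.8 kg.
Tool frame: the origin (TCP) lies midway between the tips of the shut fingers; the grasp point (between the pads) lies 19 mm behind it; z points along the fingers, y is the line along which they close (so a half turn about z gives the same grasp; the last joint's range is limited). The gripper opens to 85 mm and grips with 20 to 120 N. Pads are 22 mm wide; open, the fingers measure 114 mm over their backs; the gripper's body (76 mm by 85 mm) begins 54 mm behind the grasp point. The pads swing forward as they close: fully open they stand 13 mm farther back than shut.
Start: joints at [-1.222, 0.477, 0.022, 1.555, -0.011, 1.109, -0.083], TCP at [0.298, 0.606, 0.196] pointing down, gripper open.
Joint ranges: [-2.96, 2.96], [-0.34, 2.1], [-1.41, 1.46], [0.24, 2.44], [-1.37, 4.51], [0.17, 1.92], [-2.96, 2.96]. Speed limits (rad/s): [2.39, 2.39, 3.14, 3.14, 3.14, 3.14, 3.14].

INTERFACE

Orientations are given as a unit quaternion [w, x, y, z].
In Python, from station import bot, imaging gives the robot as it stands.
- The arm moves only by the tool move_arm, never from a script. Its argument "commands" is a list that holds one entry, the list of rows, each a list of 7 numbers: the shift along the tool's x, y, z in m, then the turn, a rotation vector about the tool's x, y, z in degrees, then the finger opening in m, from 0 to 0.0854. In form: [[[x, y, z, rx, ry, rz, grip], ...]]. A call has 1 to 20 rows; each row shifts and turns the commanded pose from where the row before left it, along the tool's axes as they then stand; what a row does not reach is not made up. A row lasts 1/8 s, in which the tool goes at most 62.5 mm and 10.7 degrees, less where a joint would pass 70% of its speed; a pose out of reach is approached as far as the arm can. A call is refused whole if a number of a shift passes 0.0625 or a number of a turn 10.7, either way. A call with a gripper value outside its range is refused whole. The fingers move at their own pace and stop on an object; "squeeze" is the grip in N (left out, the last holds). Time passes only in rows, so rows that do not move let the fingers close. It gives the time, the measured TCP pose, the force, the opening and the grip force at its end, in the units of the state.
- bot.get_obs(): the state, without advancing time (a new reading comes with each control period).
- imaging.read_camera(name): name is "scene" or "top" or "wrist"; returns the picture (480x640x3 uint8, red, green, blue); there is no depth.
- imaging.calibration(name): a dict with "intrinsics" (3x3 intrinsics, pixels), "extrinsics" (4x4, takes a point from camera to world coordinates); the wrist camera has in their place "mount" (4x4, takes a point from camera to tool coordinates, whose origin is the TCP and whose axes are the flange's). Camera axes: x right, y down, z forward; pixel columns grow to the right and rows downward; lengths in m; the calibration is good to about 2 mm. A picture is of the moment at which its call begins: read the wrist's pose just before it. calibration takes no time and is no camera call.
- bot.hand_in(): hands the job in; it is judged then, once.
The state is a dict: "t": time; "q": joint angles; "joint_vel": joint speeds; "joint_torque": joint torques, N m; "eef_pos": TCP position; "tool_rot": TCP orientation; "contact_force": force on the tool from outside, world axes, zero at the start; "torque": the same for the moment, N m; "gripper_width": opening from 0.0 (shut) to 1.0 (fully open); "grasp_force": force on a finger pad.
Only numpy, scipy, OpenCV 4.12 (cv2) and the standard library are available. Lean on these libraries where they do the work, as an engineer would, in place of code of your own. Each camera call takes 0.05 s, during which the arm holds its last target. There are 200 camera calls.

## Working session

There is one attempt and no reset: what is moved stays moved. The work goes in short steps, Python scripts to look and compute and a tool call to move; the robot and the scene stay as the last step left them, time stands still between calls to the robot, and variables do not carry over. Pictures are saved under pics/ and viewed, at most 10 in all, crops included, and the job is handed in when it is done.

Besides the shell and the picture viewer there is one more tool, called after "Request:" as a command line: name --argument value ..., lists and objects as JSON in quotes. move_arm: Moves the arm, as the interface text tells. Its arguments: {"type":"object","properties":{"commands":{"type":"array","items":{"type":"array","items":{"type":"array","items":{"type":"number"}}}},"squeeze":{"type":"number"}},"required":["commands"]}

```bash
mkdir -p pics; ls; python3 - <<'E'
from station import bot, imaging
import cv2, numpy as np
o=bot.get_obs(); print({k:np.round(v,3).tolist() for k,v in o.items()})
for n in ["scene","top"]:
    im=imaging.read_camera(n); cv2.imwrite(f"pics/{n}0.png",im[:,:,::-1])
    c=imaging.calibration(n); print(n,np.round(c["intrinsics"],1).tolist(),np.round(c["extrinsics"],3).tolist())
print(np.round(imaging.calibration("wrist")["mount"],3).tolist())
E
```

```text
pics
{'t': 0.0, 'q': [-1.222, 0.478, 0.022, 1.556, -0.011, 1.109, -0.083], 'joint_vel': [-0.001, 0.001, -0.0, 0.0, -0.001, 0.001, -0.002], 'joint_torque': [0.001, -59.646, 1.608, -28.119, 0.013, 0.01, 0.0], 'eef_pos': [0.297, 0.605, 0.195], 'tool_rot': [-0.0, 0.226, 0.974, -0.001], 'contact_force': [0.1, 1.2, 0.652], 'torque': [0.087, -0.009, -0.032], 'grasp_force': 0.0, 'gripper_width': 1.003}
scene [[594.9, 0.0, 327.4], [0.0, 594.9, 241.0], [0.0, 0.0, 1.0]] [[0.504, -0.662, 0.554, -0.105], [-0.864, -0.381, 0.33, -0.388], [-0.008, -0.645, -0.764, 0.924], [0.0, 0.0, 0.0, 1.0]]
top [[570.7, 0.0, 307.0], [0.0, 570.7, 235.9], [0.0, 0.0, 1.0]] [[0.014, -0.993, 0.113, 0.362], [-1.0, -0.014, -0.0, -0.005], [0.002, -0.113, -0.994, 1.205], [0.0, 0.0, 0.0, 1.0]]
[[-0.001, -0.949, -0.316, 0.083], [1.0, -0.001, -0.001, -0.0], [0.0, -0.316, 0.949, -0.178], [0.0, 0.0, 0.0, 1.0]]
```

View pics/top0.png

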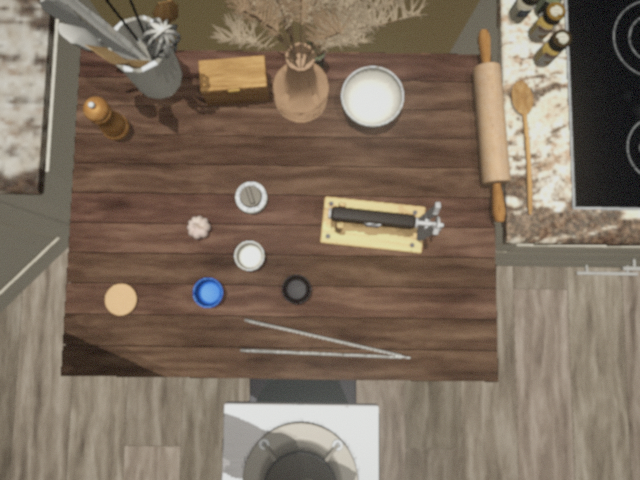

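View pics/scene0.png

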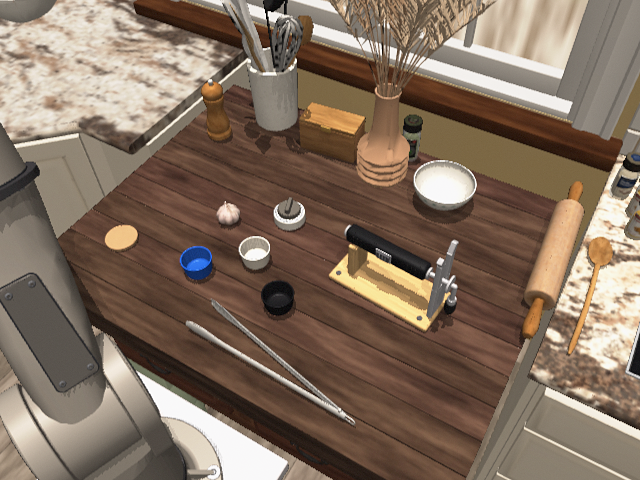

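Candidates in the top view:
- White ramekin: (249,256), open and small.
- Not the ramekin: timer (251,197, has a knob), blue cup (208,292), black cup (295,289), large white bowl (372,97).
- Brush: black bar from (333,213) to (414,221), fork near (430,220), with its button on the robot side (scene 383,255).

```bash
cat > h.py <<'E'
from station import bot, imaging
import cv2, numpy as np
from scipy.spatial.transform import Rotation as R
def rays(cam,uv,T=None):
    c=imaging.calibration(cam); K=c["intrinsics"]
    E=c["extrinsics"] if T is None else T
    uv=np.atleast_2d(np.float64(uv)); d=np.c_[uv,np.ones(len(uv))]@np.linalg.inv(K).T
    return E[:3,3], d@E[:3,:3].T
def plane(cam,uv,z,T=None):
    o,d=rays(cam,uv,T); return o+d*((z-o[2])/d[:,2])[:,None]
def blobs(m,amin=50):
    cs,_=cv2.findContours(m.astype(np.uint8),cv2.RETR_EXTERNAL,cv2.CHAIN_APPROX_NONE)
    return [c for c in cs if cv2.contourArea(c)>amin]
E
python3 - <<'E'
from h import *
im=cv2.imread("pics/top0.png"); hsv=cv2.cvtColor(im,cv2.COLOR_BGR2HSV); H,S,V=cv2.split(hsv)
sub=np.zeros(H.shape,bool); sub[185:275,180:460]=1
def rep(name,m,z,amin=50):
    for c in blobs(m&sub,amin):
        r=cv2.minAreaRect(c); b=plane("top",cv2.boxPoints(r),z)[:,:2]
        print(name,np.round(r[0],1),"ctr",b.mean(0).round(4),"sides",np.linalg.norm(b[1]-b[0]).round(4),np.linalg.norm(b[2]-b[1]).round(4),"dir",np.degrees(np.arctan2(*(b[1]-b[0])[::-1])).round(1))
rep("base",(H>15)&(H<35)&(S>70)&(V>120),.012,500)
rep("white",(S<60)&(V>120),.037)
dark=(V<45)&(S<120); dark[:,:325]=0
rep("handle",cv2.morphologyEx(dark.astype(np.uint8),cv2.MORPH_OPEN,np.ones((5,5)))>0,.11,200)
a=cv2.resize(im[190:300,190:310],None,fx=4,fy=4,interpolation=2); b=cv2.resize(im[180:260,310:455],None,fx=4,fy=4,interpolation=2)
s=cv2.imread("pics/scene0.png")[215:335,320:470]
out=np.zeros((600,800,3),np.uint8); out[:320,:580]=b; s4=cv2.resize(s,None,fx=2.3,fy=2.3); out[320:320+276,:345]=s4; a=cv2.resize(a,(300,275)); out[320:595,400:700]=a
cv2.imwrite("pics/crop1.png",out)
E
```

```text
base [372.7 224.4] ctr [ 0.5249 -0.1431] sides 0.1044 0.2197 dir -5.4
white [248.5 255.5] ctr [0.4534 0.1144] sides 0.0638 0.0638 dir -89.2
white [197.6 226.8] ctr [0.5113 0.2209] sides 0.0469 0.0463 dir -21.0
white [432.7 221. ] ctr [ 0.5302 -0.2645] sides 0.074 0.0559 dir -50.7
white [250.5 199. ] ctr [0.5709 0.1132] sides 0.0686 0.0589 dir -89.2
```

View pics/crop1.png

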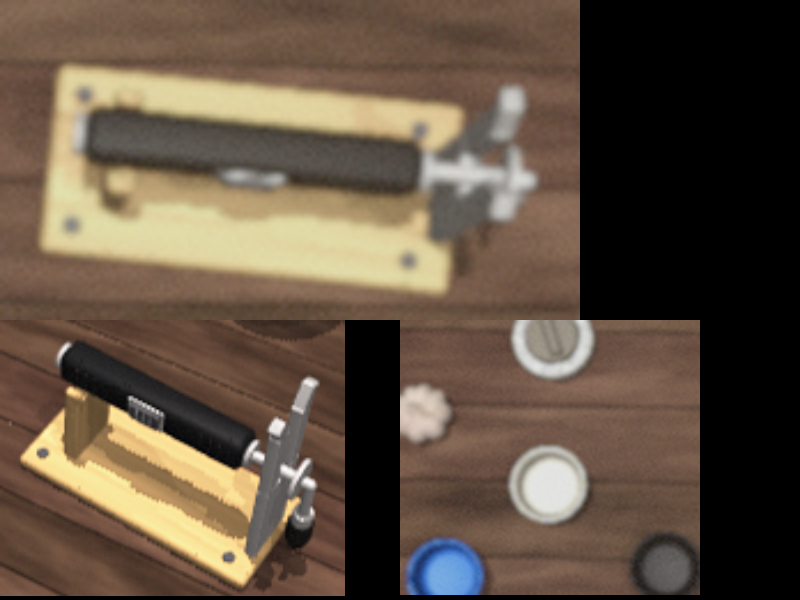

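The crop confirms the open white ramekin at (248.5,255.5) and the brush, with its button on the robot side at top (373,224.5) and scene (384,255).

```bash
python3 - <<'E'
from h import *
p=plane("top",[[332,213.5],[415.5,221.3],[373,224.5]],.1); print("top ends,button",p.round(4).tolist(), "len",np.linalg.norm(p[1]-p[0]), "mid",(p[0]+p[1])[:2]/2, "ang",np.degrees(np.arctan2(*(p[1]-p[0])[1::-1])))
def tri(a,b):
    o1,d1=rays("top",a);o2,d2=rays("scene",b);d1=d1[0];d2=d2[0]
    t=np.linalg.lstsq(np.c_[d1,-d2],o2-o1,rcond=None)[0]; x,y=o1+t[0]*d1,o2+t[1]*d2
    return ((x+y)/2).round(4),np.linalg.norm(x-y).round(4)
print("button",tri([373,224.5],[383.9,255]))
x=np.array([-.094,-.9956]);y=np.array([.9956,-.094]);c=np.array([.5249,-.1431])
for n,q in zip(["L","R","B"],p): print(n,((q[:2]-c)@x).round(4),((q[:2]-c)@y).round(4))
# prongs tops z=.178
q=plane("top",[[437.5,205],[435,231.5]],.172); print("prongs",[((k[:2]-c)@x).round(4) for k in q],[((k[:2]-c)@y).round(4) for k in q],q.round(4).tolist())
# ramekin by scene rim
o=bot.get_obs(); r=R.from_quat(np.roll(o["tool_rot"],-1)).as_matrix(); print(r.round(3).tolist())
E
```

```text
top ends,button [[0.5331, -0.0534, 0.1], [0.52, -0.2167, 0.1], [0.5125, -0.1336, 0.1]] len 0.16391130052138314 mid [ 0.52653684 -0.13504384] ang -94.58438115582229
button (array([ 0.5131, -0.1344,  0.1002]), np.float64(0.002))
L -0.0901 -0.0003
R 0.0738 0.002
B -0.0083 -0.0132
prongs [np.float64(0.0985), np.float64(0.098)] [np.float64(0.0249), np.float64(-0.0244)] [[0.5405, -0.2435, 0.172], [0.4914, -0.2384, 0.172]]
[[-0.897, 0.441, -0.001], [0.441, 0.897, -0.002], [-0.0, -0.002, -1.0]]
```

Request:
move_arm --commands '[[[-0.03, -0.031, -0.003, 0, 0, 0, 0.0854], [-0.03, -0.031, -0.003, 0, 0, 0, 0.0854], [-0.03, -0.031, -0.003, 0, 0, 0, 0.0854], [-0.03, -0.031, -0.003, 0, 0, 0, 0.0854], [-0.03, -0.031, -0.003, 0, 0, 0, 0.0854], [-0.03, -0.031, -0.003, 0, 0, 0, 0.0854], [-0.03, -0.031, -0.003, 0, 0, 0, 0.0854], [-0.03, -0.031, -0.003, 0, 0, 0, 0.0854], [-0.03, -0.031, -0.003, 0, 0, 0, 0.0854], [-0.03, -0.031, -0.003, 0, 0, 0, 0.0854], [-0.03, -0.031, -0.003, 0, 0, 0, 0.0854], [-0.03, -0.031, -0.003, 0, 0, 0, 0.0854], [-0.03, -0.031, -0.003, 0, 0, 0, 0.0854], [-0.03, -0.031, -0.003, 0, 0, 0, 0.0854], [-0.03, -0.031, -0.003, 0, 0, 0, 0.0854], [-0.03, -0.031, -0.003, 0, 0, 0, 0.0854], [-0.03, -0.031, -0.003, 0, 0, 0, 0.0854], [-0.03, -0.031, -0.003, 0, 0, 0, 0.0854]]]'

```text
t: 2.35
eef_pos: [0.5363, -0.1343, 0.2502]
tool_rot: [-0.0, 0.226, 0.974, 0.0]
contact_force: [0.5, -0.4, 0.4]
gripper_width: 1.004
grasp_force: 0.0
```

Request:
move_arm --commands '[[[0, 0, 0, 0, 0, 8.6, 0.0854], [0, 0, 0, 0, 0, 8.6, 0.0854], [0, 0, 0, 0, 0, 8.6, 0.0854], [0, 0, 0, 0, 0, 8.6, 0.0854], [0, 0, 0, 0, 0, 8.6, 0.0854], [0, 0, 0, 0, 0, 8.6, 0.0854], [0, 0, 0, 0, 0, 8.6, 0.0854], [0, 0, 0, 0, 0, 8.6, 0.0854], [0, 0, 0, 0, 0, 0, 0.0854]]]'

```text
t: 3.48
eef_pos: [0.536, -0.133, 0.25]
tool_rot: [-0.0, 0.737, 0.676, -0.0]
contact_force: [0.3, -0.3, 0.1]
gripper_width: 1.003
grasp_force: 0.0
```

```bash
cat >> h.py <<'E'
def toolT():
    o=bot.get_obs(); T=np.eye(4); T[:3,:3]=R.from_quat(np.roll(o["tool_rot"],-1)).as_matrix(); T[:3,3]=o["eef_pos"]; return T
def wrist(name):
    T=toolT(); im=imaging.read_camera("wrist"); cv2.imwrite(f"pics/{name}.png",im[:,:,::-1]); W=T@imaging.calibration("wrist")["mount"]; np.save(f"pics/{name}.npy",W); return im,W
E
python3 - <<'E'
from h import *
wrist("w1")
E
```

```text
(no output)
```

View pics/w1.png

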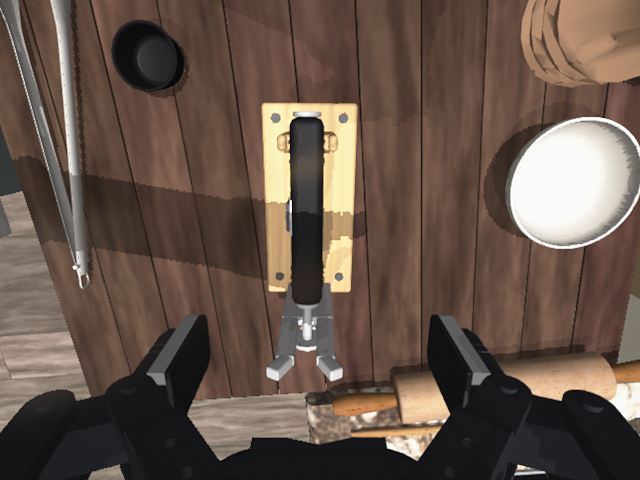

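The wrist view shows the handle from (307,118) to (307,304), the button at (290,215), and the fork prong tops near (280,368) and (333,370).

```bash
python3 - <<'E'
from h import *
W=np.load("pics/w1.npy"); im=cv2.imread("pics/w1.png"); g=im.max(2)
# handle edges per row
rows=[]
for v in range(135,295,4):
    d=np.where(g[v,285:330]<45)[0]+285
    rows.append([v,d.min(),d.max()])
r=np.array(rows); ok=(r[:,2]-r[:,1]>22)&(r[:,2]-r[:,1]<40); r=r[ok]
mid=np.c_[(r[:,1]+r[:,2])/2,r[:,0]]; p=plane("wrist",mid,.115,W)[:,:2]
vx,vy,x0,y0=cv2.fitLine(p.astype(np.float32),cv2.DIST_HUBER,0,.001,.001).ravel(); print("axis ang",np.degrees(np.arctan2(vy,vx)),x0,y0,"spread px",mid[:,0].min(),mid[:,0].max())
print("ends z.10",plane("wrist",[[307,117],[307,304.5]],.1,W).round(4).tolist())
print("button z.10",plane("wrist",[[288.5,203],[288.5,230]],.1,W).round(4).tolist())
print("prongs",plane("wrist",[[273,368],[281,358],[295,358],[341,370],[334,358]],.176,W).round(4).tolist())
E
```

```text
Traceback (most recent call last):
ValueError: zero-size array to reduction operation minimum which has no identity
```

```bash
python3 - <<'E'
from h import *
W=np.load("pics/w1.npy"); im=cv2.imread("pics/w1.png"); g=im.max(2)
print(g[170,280:335:3],g[260,280:335:3])
m=np.zeros(g.shape,bool); m[105:310,285:330]=g[105:310,285:330]<70
for c in blobs(m,800):
    print(cv2.boundingRect(c)); k=np.zeros(g.shape,np.uint8); cv2.drawContours(k,[c],-1,1,-1)
    mid=np.array([[np.where(k[v])[0].mean(),v] for v in range(130,200,4)]+[[np.where(k[v])[0].mean(),v] for v in range(240,285,4)]); p=plane("wrist",mid,.112,W)[:,:2]
    vx,vy,x0,y0=cv2.fitLine(p.astype(np.float32),cv2.DIST_HUBER,0,.001,.001).ravel(); print("axis ang",np.degrees(np.arctan2(vy,vx)),x0,y0)
print("ends z.115",plane("wrist",[[307,117],[307,304.5]],.115,W).round(4).tolist())
print("button z.10",plane("wrist",[[288.5,203],[288.5,230]],.1,W).round(4).tolist())
print("prongs",plane("wrist",[[273,368],[341,370]],.176,W).round(4).tolist())
E
```

```text
[249 249 249 244  74  82  92  92  91  90  89  87  80  62  41 249 241 244
 250] [190 205 198 198  17  32  36  37  36  36  36  35  32  28 122 189 248 243
 246]
(289, 117, 35, 188)
axis ang 84.557816 0.52532434 -0.122914374
ends z.115 [[0.5326, -0.0526, 0.115], [0.5171, -0.2147, 0.115]]
button z.10 [[0.5092, -0.1225, 0.1], [0.5065, -0.147, 0.1]]
prongs [[0.4901, -0.2357, 0.176], [0.5429, -0.2422, 0.176]]
```

Request:
move_arm --commands '[[[-0.0024, -0.0103, 0.02, 0, 0, 0, 0.0854], [0, 0, 0.035, 0, 0, 0, 0.0854], [0, 0, 0.035, 0, 0, 0, 0.0854], [0, 0, 0.035, 0, 0, 0, 0.0854], [0, 0, 0.03, 0, 0, 0, 0.0854], [0, 0, 0.016, 0, 0, 0, 0.0854], [0, 0, 0, 0, 0, 0, 0.0854]]]' --squeeze 50

```text
t: 4.4
eef_pos: [0.5252, -0.1346, 0.0788]
tool_rot: [-0.001, 0.737, 0.676, -0.001]
contact_force: [0.3, -0.0, 0.6]
gripper_width: 0.998
grasp_force: 0.0
```

Request:
move_arm --commands '[[[0, 0, 0, 0, 0, 0, 0.02], [0, 0, 0, 0, 0, 0, 0.02], [0, 0, 0, 0, 0, 0, 0.02], [0, 0, 0, 0, 0, 0, 0.02], [0, 0, 0, 0, 0, 0, 0.02], [0, 0, 0, 0, 0, 0, 0.02]]]'

```text
t: 5.15
eef_pos: [0.526, -0.1347, 0.0802]
tool_rot: [-0.0, 0.737, 0.676, 0.0]
contact_force: [-1.6, 1.0, 7.1]
gripper_width: 0.236
grasp_force: 3.7
```

Request:
move_arm --commands '[[[0, 0, 0, 0, 0, 0, 0.0], [0, 0, 0, 0, 0, 0, 0.0], [0, 0, 0, 0, 0, 0, 0.0]]]'

```text
t: 5.52
eef_pos: [0.5265, -0.1348, 0.0801]
tool_rot: [0.0, 0.737, 0.676, 0.001]
contact_force: [-0.7, 0.7, 7.1]
gripper_width: -0.0
grasp_force: 3.3
```

```bash
python3 - <<'E'
from h import *
wrist("w2"); print(bot.get_obs()["gripper_width"],bot.get_obs()["grasp_force"])
s=imaging.read_camera("scene")[:,:,::-1]; cv2.imwrite("pics/s2.png",s)
a=cv2.imread("pics/w2.png")[60:480,160:480]; b=cv2.resize(s[200:340,310:470],None,fx=3,fy=3)
out=np.zeros((420,800,3),np.uint8); out[:,:320]=a; out[:,320:]=b; cv2.imwrite("pics/c2.png",out)
E
```

```text
0.0005705697094119706 3.3405741728505234
```

View pics/c2.png

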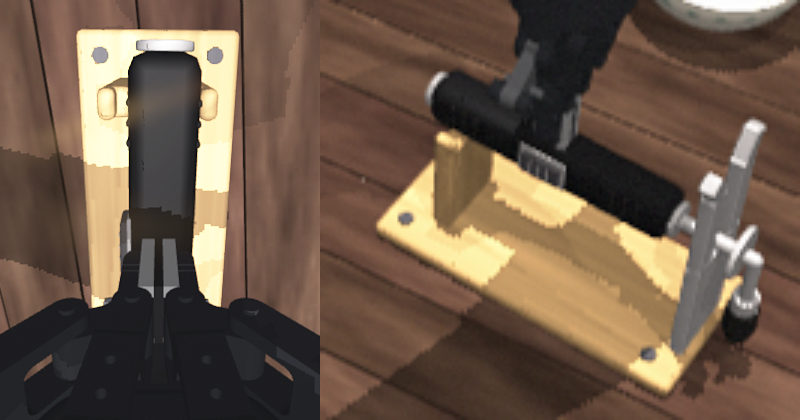

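The fingers have shut on top of the handle: pads together at about (320,300) in the wrist view, handle still in its stand. I'll check where the TCP projects.

```bash
python3 - <<'E'
from h import *
def proj(cam,P,E=None):
    c=imaging.calibration(cam); E=c["extrinsics"] if E is None else E
    q=(np.array(P)-E[:3,3])@E[:3,:3]; q=q@c["intrinsics"].T; return (q[:2]/q[2]).round(1)
T=toolT(); p=T[:3,3]
for z in (.08,.1,.115,.13): print(z,"scene",proj("scene",[p[0],p[1],z]),"wrist",proj("wrist",[p[0],p[1],z],np.load("pics/w2.npy")))
o=bot.get_obs(); print(np.round(o["q"],3),o["contact_force"],o["torque"])
s=cv2.imread("pics/s2.png"); b=cv2.resize(s[170:290,340:460],None,fx=5,fy=5,interpolation=2); w=cv2.imread("pics/w2.png")[240:440,280:360]; w=cv2.resize(w,None,fx=2.5,fy=3)
out=np.zeros((600,800,3),np.uint8); out[:,:600]=b; out[:,600:]=w; cv2.imwrite("pics/c3.png",cv2.convertScaleAbs(out,alpha=1.8,beta=20))
E
```

```text
0.08 scene [386.1 257.1] wrist [321.2 283. ]
0.1 scene [386.9 250.2] wrist [321.6 301.2]
0.115 scene [387.5 244.8] wrist [322.  317.6]
0.13 scene [388.1 239.3] wrist [322.5 337.2]
[-0.324  0.464  0.59   2.006 -0.365  0.774  0.395] [-1.21484867  0.40733689  6.26810925] [ 0.01523361  0.14676642 -0.06386915]
```

View pics/c3.png

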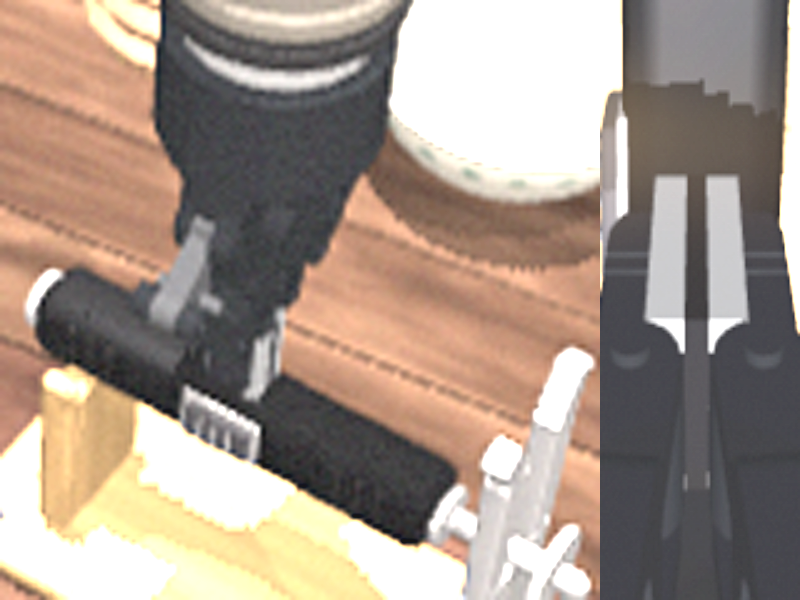

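The pads' tips rest on the handle's top (z = 0.115) while the TCP reads 0.080, with 7 N upward. So the tips are about 35 mm behind the reported TCP. I'll open, go about 33 mm lower and grip again; even if that's wrong, the base at 0.012 stays clear.

Request:
move_arm --commands '[[[0, 0, -0.001, 0, 0, 0, 0.0854], [0, 0, 0, 0, 0, 0, 0.0854], [0, 0, 0, 0, 0, 0, 0.0854], [0, 0, 0, 0, 0, 0, 0.0854], [0, 0, 0, 0, 0, 0, 0.0854], [0, 0, 0.01, 0, 0, 0, 0.0854], [0, 0, 0.012, 0, 0, 0, 0.0854], [0, 0, 0.012, 0, 0, 0, 0.0854], [0, 0, 0, 0, 0, 0, 0.0854]]]'

```text
t: 6.75
eef_pos: [0.5247, -0.1345, 0.045]
tool_rot: [-0.001, 0.737, 0.676, -0.001]
contact_force: [-0.6, 0.4, 0.0]
gripper_width: 1.002
grasp_force: 0.0
```

Request:
move_arm --commands '[[[0, 0, 0, 0, 0, 0, 0.02], [0, 0, 0, 0, 0, 0, 0.02], [0, 0, 0, 0, 0, 0, 0.02], [0, 0, 0, 0, 0, 0, 0.02], [0, 0, 0, 0, 0, 0, 0.02], [0, 0, 0, 0, 0, 0, 0.02]]]'

```text
t: 7.5
eef_pos: [0.5268, -0.1348, 0.047]
tool_rot: [0.001, 0.737, 0.676, 0.001]
contact_force: [0.4, 1.1, 5.6]
gripper_width: 0.319
grasp_force: 51.9
```

```bash
python3 - <<'E'
from h import *
wrist("w3"); o=bot.get_obs(); print(o["gripper_width"],o["grasp_force"],o["eef_pos"],o["contact_force"],imaging.calibration("wrist")["intrinsics"][0,0])
s=imaging.read_camera("scene")[:,:,::-1]; cv2.imwrite("pics/s3.png",s)
a=cv2.imread("pics/w3.png")[60:480,160:480]; b=cv2.resize(s[200:340,310:470],None,fx=3,fy=3)
out=np.zeros((420,800,3),np.uint8); out[:,:320]=a; out[:,320:]=b; cv2.imwrite("pics/c4.png",cv2.convertScaleAbs(out,alpha=1.5,beta=15))
E
```

```text
0.32099177929554323 51.872998774051666 [ 0.52679116 -0.13476649  0.04704273] [0.5073354  1.02367147 5.19871539] 381.4654537773782
```

View pics/c4.png

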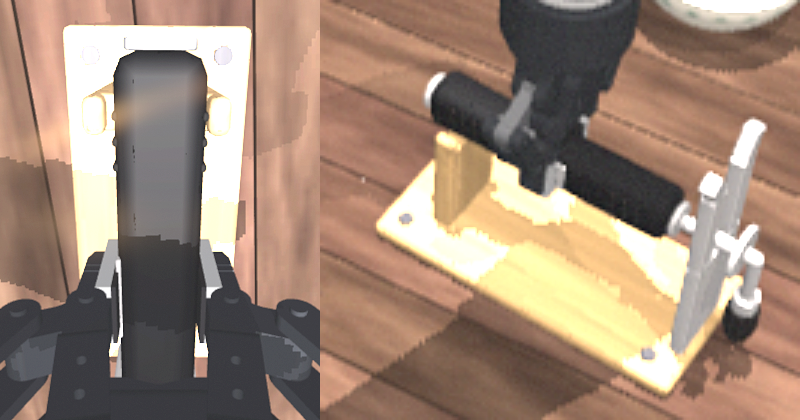

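Gripped at the button: opening about 27 mm, 52 N, so the button is pressed. Lift clear, then carry it to the ramekin.

Request:
move_arm --commands '[[[0, 0, -0.01, 0, 0, 0, 0.02], [0, 0, -0.025, 0, 0, 0, 0.02], [0, 0, -0.03, 0, 0, 0, 0.02], [0, 0, -0.03, 0, 0, 0, 0.02], [0, 0, -0.03, 0, 0, 0, 0.02], [0, 0, -0.03, 0, 0, 0, 0.02], [0, 0, -0.03, 0, 0, 0, 0.02], [0, 0, -0.015, 0, 0, 0, 0.02], [0, 0, 0, 0, 0, 0, 0.02]]]'

```text
t: 8.72
eef_pos: [0.5258, -0.1347, 0.2467]
tool_rot: [0.0, 0.737, 0.676, 0.0]
contact_force: [-0.2, -0.2, -2.2]
gripper_width: 0.324
grasp_force: 51.0
```

Request:
move_arm --commands '[[[0.015, -0.004, 0, 0, 0, 0, 0.02], [0.032, -0.008, 0, 0, 0, 0, 0.02], [0.032, -0.008, 0, 0, 0, 0, 0.02], [0.032, -0.008, 0, 0, 0, 0, 0.02], [0.032, -0.008, 0, 0, 0, 0, 0.02], [0.032, -0.008, 0, 0, 0, 0, 0.02], [0.032, -0.008, 0, 0, 0, 0, 0.02], [0.032, -0.008, 0, 0, 0, 0, 0.02], [0.032, -0.008, 0, 0, 0, 0, 0.02], [0.032, -0.008, 0, 0, 0, 0, 0.02], [0.032, -0.008, 0, 0, 0, 0, 0.02], [0.027, -0.007, 0, 0, 0, 0, 0.02], [0.015, -0.004, 0, 0, 0, 0, 0.02], [0, 0, 0, 0, 0, 0, 0.02], [0, 0, 0, 0, 0, 0, 0.02]]]'

```text
t: 10.6
eef_pos: [0.4639, 0.2477, 0.2461]
tool_rot: [0.0, 0.738, 0.675, -0.0]
contact_force: [0.4, 0.6, -2.9]
gripper_width: 0.321
grasp_force: 50.9
```

```bash
python3 - <<'E'
from h import *
o=bot.get_obs(); print(o["gripper_width"],o["grasp_force"],o["eef_pos"],o["contact_force"])
T=toolT(); bx=-T[:3,0]; org=T[:3,3]-.053*T[:3,2]; tip=org+.135*bx+.075*T[:3,2]; print("origin",org.round(4),"tip",tip.round(4))
wrist("w5"); t=imaging.read_camera("top")[:,:,::-1]; s=imaging.read_camera("scene")[:,:,::-1]; cv2.imwrite("pics/t5.png",t); cv2.imwrite("pics/s5.png",s)
def proj(cam,P):
    c=imaging.calibration(cam); E=c["extrinsics"]
    q=(np.array(P)-E[:3,3])@E[:3,:3]; q=q@c["intrinsics"].T; return (q[:2]/q[2]).round(1)
print("tip top",proj("top",tip),"scene",proj("scene",tip),"disc",proj("scene",org+.126*bx))
out=np.zeros((600,800,3),np.uint8)
out[:300,:400]=cv2.resize(s[40:340,130:530],(400,300)); out[:300,400:]=cv2.resize(t[120:320,130:397],(400,300))
out[300:,:400]=cv2.resize(cv2.imread("pics/w5.png"),(400,300)); cv2.imwrite("pics/c5.png",out)
E
```

```text
0.32120168055200354 50.94851553440094 [0.46393347 0.24770444 0.24611562] [ 0.42248597  0.59811418 -2.88175345]
origin [0.464  0.2478 0.2991] tip [0.452  0.1132 0.2242]
tip top [238.3 247.6] scene [241.1 176.8] disc [231.2 140.5]
```

View pics/c5.png

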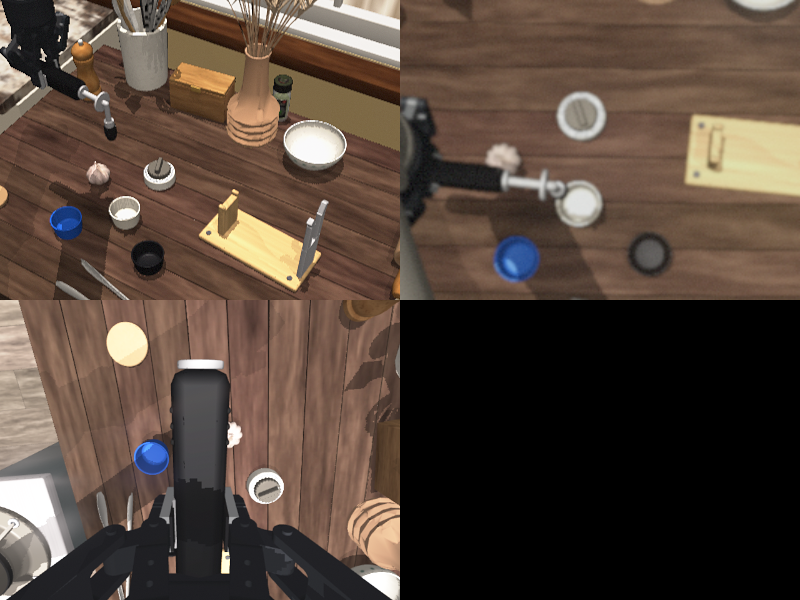

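The brush is level and still short. The tip is seen at scene (241,178) against a predicted (241,177). I'll cross-check the ramekin in the scene view.

```bash
python3 - <<'E'
from h import *
for n,cam,b,f in [("scene0","scene",(230,275,235,275),2),("top0","top",(235,275,230,268),2)]:
    im=cv2.imread(f"pics/{n}.png"); hsv=cv2.cvtColor(im,cv2.COLOR_BGR2HSV); m=np.zeros(im.shape[:2],bool); y0,y1,x0,x1=b
    m[y0:y1,x0:x1]=((hsv[...,1]<70)&(hsv[...,2]>110))[y0:y1,x0:x1]
    c=max(blobs(m),key=cv2.contourArea); print(cam,cv2.boundingRect(c))
    x,y,w,h=cv2.boundingRect(c)
    if cam=="scene":
        # widest row = rim centre row; left/right extremes
        L=c[c[:,0,0]==x][:,0].mean(0); Rr=c[c[:,0,0]==x+w-1][:,0].mean(0); p=plane(cam,[L,Rr+[1,0],[x+w/2,y]],.036); print(L,Rr,p.round(4),p[:2].mean(0)); 
    else:
        q,r=cv2.minEnclosingCircle(c); print(q,r,plane(cam,[q,[q[0]+r,q[1]]],.037).round(4))
E
```

```text
scene (238, 236, 32, 33)
[238. 249.] [269. 247.] [[0.4348 0.1355 0.036 ]
 [0.4698 0.0846 0.036 ]
 [0.4775 0.1276 0.036 ]] [0.45228686 0.11003116 0.036     ]
top (233, 239, 32, 33)
(248.8373565673828, 255.20481872558594) 16.383188247680664 [[0.4539 0.1137 0.037 ]
 [0.4544 0.0801 0.037 ]]
```

Request:
move_arm --commands '[[[0, 0.001, 0.02, 0, 0, 0, 0.02], [0, 0, 0.03, 0, 0, 0, 0.02], [0, 0, 0.03, 0, 0, 0, 0.02], [0, 0, 0.03, 0, 0, 0, 0.02], [0, 0, 0.03, 0, 0, 0, 0.02], [0, 0, 0.015, 0, 0, 0, 0.02], [0, 0, 0, 0, 0, 0, 0.02], [0, 0, 0, 0, 0, 0, 0.02]]]'

```text
t: 11.75
eef_pos: [0.4657, 0.2494, 0.0925]
tool_rot: [0.0, 0.737, 0.676, 0.001]
contact_force: [0.4, -0.8, -1.6]
gripper_width: 0.322
grasp_force: 50.9
```

```bash
python3 - <<'E'
from h import *
t=imaging.read_camera("top")[:,:,::-1]; s=imaging.read_camera("scene")[:,:,::-1]
out=np.zeros((400,800,3),np.uint8)
out[:,:400]=cv2.resize(s[190:290,200:300],(400,400)); out[:,400:]=cv2.resize(t[205:305,200:300],(400,400)); cv2.imwrite("pics/c6.png",out)
E
```

```text
(no output)
```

View pics/c6.png

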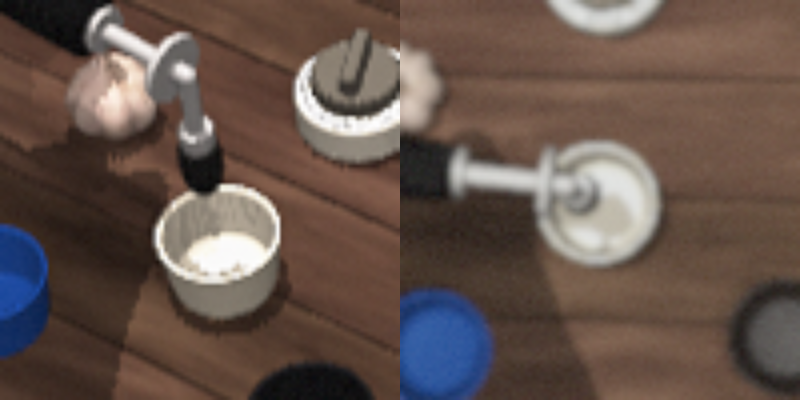

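```bash
python3 - <<'E'
from h import *
print(plane("scene",[[250.75,237.3]],.0705).round(4),plane("top",[[245.5,253.]],.13).round(4))
T=toolT(); bx=-T[:3,0]; print((T[:3,3]-.053*T[:3,2]+.135*bx+.075*T[:3,2]).round(4))
E
```

```text
[[0.4491 0.1111 0.0705]] [[0.4507 0.1107 0.13  ]]
[0.4539 0.1151 0.0703]
```

Both cameras show the tip about 3 mm short in world x. I'll correct that and dip to tip z ≈ 0.016, then lift out.

Request:
move_arm --commands '[[[0.001, 0.003, 0, 0, 0, 0, 0.02], [0, 0, 0.014, 0, 0, 0, 0.02], [0, 0, 0.014, 0, 0, 0, 0.02], [0, 0, 0.014, 0, 0, 0, 0.02], [0, 0, 0.012, 0, 0, 0, 0.02], [0, 0, 0, 0, 0, 0, 0.02], [0, 0, 0, 0, 0, 0, 0.02], [0, 0, 0, 0, 0, 0, 0.02], [0, 0, 0, 0, 0, 0, 0.02]]]'

```text
t: 12.98
eef_pos: [0.4681, 0.25, 0.0378]
tool_rot: [0.0, 0.737, 0.676, 0.0]
contact_force: [0.6, -1.0, -2.7]
gripper_width: 0.318
grasp_force: 50.9
```

```bash
python3 - <<'E'
from h import *
t=imaging.read_camera("top")[:,:,::-1]; s=imaging.read_camera("scene")[:,:,::-1]
out=np.zeros((400,800,3),np.uint8)
out[:,:400]=cv2.resize(s[190:290,200:300],(400,400)); out[:,400:]=cv2.resize(t[205:305,200:300],(400,400)); cv2.imwrite("pics/c7.png",out)
E
```

```text
(no output)
```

View pics/c7.png

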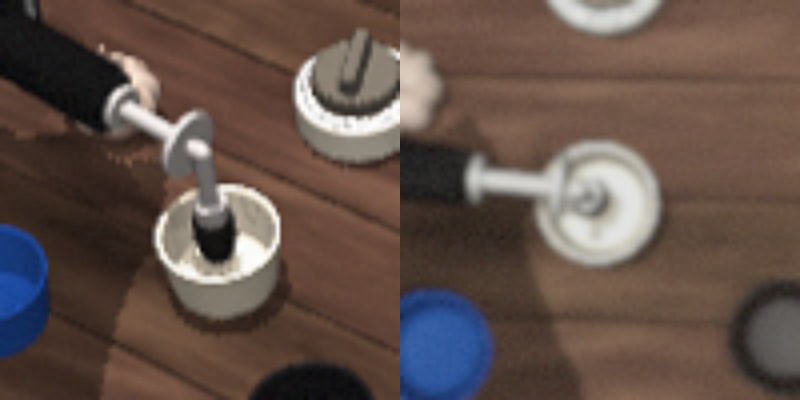

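Dipped cleanly, with the ramekin unmoved. Lift out, then measure the rod's line relative to the tool.

Request:
move_arm --commands '[[[0, 0, -0.014, 0, 0, 0, 0.02], [0, 0, -0.014, 0, 0, 0, 0.02], [0, 0, -0.02, 0, 0, 0, 0.02], [0, 0, -0.03, 0, 0, 0, 0.02], [0, 0, -0.03, 0, 0, 0, 0.02], [0, 0, -0.03, 0, 0, 0, 0.02], [0, 0, -0.03, 0, 0, 0, 0.02], [0, 0, -0.03, 0, 0, 0, 0.02], [0, 0, -0.012, 0, 0, 0, 0.02], [0, 0, 0, 0, 0, 0, 0.02]]]'

```text
t: 14.32
eef_pos: [0.4681, 0.2499, 0.2481]
tool_rot: [-0.0, 0.737, 0.676, 0.001]
contact_force: [-0.3, -0.1, -2.7]
gripper_width: 0.322
grasp_force: 51.0
```

Request:
move_arm --commands '[[[-0.015, 0.003, 0, 0, 0, 0, 0.02], [-0.03, 0.007, 0, 0, 0, 0, 0.02], [-0.03, 0.007, 0, 0, 0, 0, 0.02], [-0.03, 0.007, 0, 0, 0, 0, 0.02], [-0.03, 0.007, 0, 0, 0, 0, 0.02], [-0.03, 0.007, 0, 0, 0, 0, 0.02], [-0.015, 0.003, 0, 0, 0, 0, 0.02], [0, 0, 0, 0, 0, 0, 0.02], [0, 0, 0, 0, 0, 0, 0.02]]]'

```text
t: 15.45
eef_pos: [0.4928, 0.0681, 0.2471]
tool_rot: [-0.0, 0.737, 0.676, -0.0]
contact_force: [-0.5, 0.3, -1.9]
gripper_width: 0.319
grasp_force: 50.9
```

```bash
cat >> h.py <<'E'
def proj(cam,P):
    c=imaging.calibration(cam); E=c["extrinsics"]
    q=(np.atleast_2d(P)-E[:3,3])@E[:3,:3]; q=q@c["intrinsics"].T; return q[:,:2]/q[:,2:]
def brush(d=.053):
    T=toolT(); bx=-T[:3,0]; return T[:3,3]-d*T[:3,2], bx, T
E
python3 - <<'E'
from h import *
org,bx,T=brush(); print("org",org.round(4),"yaw",np.degrees(np.arctan2(bx[1],bx[0])).round(2))
im=imaging.read_camera("top")[:,:,::-1]; cv2.imwrite("pics/t8.png",im)
for s in (.092,.098,.104,.110,.116):
    u,v=proj("top",org+s*bx)[0]; col=im[int(v)-20:int(v)+21,int(round(u))].astype(int); b=col.min(1); w=np.clip(b-110,0,None)
    vc=(w*(np.arange(len(b))+int(v)-20)).sum()/w.sum() if w.sum() else np.nan
    print(s,(u.round(1),v.round(1)),"seen row",np.round(vc,2), (w>0).sum(), "world x",plane("top",[[u,vc]],org[2])[0].round(4))
u,v=proj("top",org+.1*bx)[0]; print(im[int(v)-10:int(v)+11,int(u)].min(1)); print(im[int(v),int(u)-35:int(u)+35].min(1))
E
```

```text
org [0.4929 0.0681 0.3001] yaw -94.89
0.092 (np.float64(318.8), np.float64(223.9)) seen row 223.94 7 world x [ 0.4849 -0.0235  0.3001]
0.098 (np.float64(322.5), np.float64(224.3)) seen row 228.07 33 world x [ 0.4784 -0.0296  0.3001]
0.104 (np.float64(326.2), np.float64(224.6)) seen row 222.51 39 world x [ 0.4874 -0.0355  0.3001]
0.11 (np.float64(330.0), np.float64(225.0)) seen row 225.1 39 world x [ 0.4833 -0.0415  0.3001]
0.116 (np.float64(333.7), np.float64(225.4)) seen row 225.23 39 world x [ 0.4832 -0.0475  0.3001]
[127 135 135 140 141 140 144 158 181 204 217 211 190 166 158 163 161 161
 164 170 168]
[ 57  52  57  50  59  60  59  49  50  55  59  56  58  55  58  55  56  51
  60  55  46  49  64 125 186 208 206 201 210 218 220 220 218 218 215 217
 214 215 215 215 212 212 206 204 204 203 200 196 188 181 197 211 205 187
 179 175 170 167 169 169 167 168 167 165 166 167 166 164 166 165]
```

Request:
move_arm --commands '[[[-0.015, 0.004, 0, 0, 0, 0, 0.02], [-0.025, 0.006, 0, 0, 0, 0, 0.02], [-0.025, 0.006, 0, 0, 0, 0, 0.02], [-0.025, 0.006, 0, 0, 0, 0, 0.02], [-0.025, 0.006, 0, 0, 0, 0, 0.02], [-0.025, 0.006, 0, 0, 0, 0, 0.02], [-0.025, 0.006, 0, 0, 0, 0, 0.02], [-0.025, 0.006, 0, 0, 0, 0, 0.02], [-0.0135, 0.004, 0, 0, 0, 0, 0.02], [0, 0, 0, 0, 0, 0, 0.02], [0, 0, 0.03, 0, 0, 0, 0.02], [0, 0, 0.03, 0, 0, 0, 0.02], [0, 0, 0.03, 0, 0, 0, 0.02], [0, 0, 0, 0, 0, 0, 0.02], [0, 0, 0, 0, 0, 0, 0.02]]]'

```text
t: 17.38
eef_pos: [0.526, -0.1397, 0.1584]
tool_rot: [0.0, 0.737, 0.676, 0.0]
contact_force: [0.6, -0.5, -1.5]
gripper_width: 0.324
grasp_force: 50.9
```

```bash
python3 - <<'E'
from h import *
org,bx,T=brush(); print("org",org.round(4),"neck",(org+.105*bx).round(4),"yaw",np.degrees(np.arctan2(bx[1],bx[0])).round(2), proj("top",org+.105*bx))
im=imaging.read_camera("top")[:,:,::-1]; cv2.imwrite("pics/t9.png",im)
a=im[195:250,400:460].min(2)
for i in range(0,55,2): print(195+i,' '.join('%3d'%v for v in a[i,::2]))
E
```

```text
org [ 0.526  -0.1397  0.2114] neck [ 0.517  -0.2444  0.2114] yaw -94.92 [[443.26773032 214.43371475]]
195 157 161 161 163 162 163 163 161 159 164 159 159 160 155 156 152 153 150 143 173 204 203 202 198 196 193 150  86  82  84
197 158 160 164 162 161 165 164 163 163 162 160 158 157 158 153 153 152 147 146 166 204 208 206 204 203 186 115  72  70  75
199 160 159 159 161 161 162 162 163 161 161 161 159 158 154 154 153 149 147 142 155 201 208 208 209 204 162  90  78  80  76
201 161 161 161 164 162 162 163 162 163 161 160 160 154 158 153 150 150 145 141 146 188 205 206 206 195 133  86  83  83  76
203 161 164 162 163 164 163 160 162 160 158 157 159 156 153 153 152 150 144 139 143 182 198 201 202 168  99  88  91  86  85
205 163 160 161 162 163 162 165 162 160 159 159 159 157 157 152 153 141 143 136 137 173 192 193 185 135  85  84  91  88  86
207 161 159 162 161 163 162 161 162 160 160 156 159 155 154 153 150 145 143 137 137 167 182 186 160  97  79  88 116 145  94
209 162 162 162 161 161 162 162 161 158 157 158 159 154 152 150 148 145 143 133 127 158 177 174 127  78  77  85 128 184 124
211 15
[... 1773 characters left out ...]
 148 146 141 137 133 125 109  91  82  66  69  74  86  96  98  97  98  96  99  99
241 159 159 160 157 161 155 156 154 153 150 149 142 140 137 127 122 100  84  80  69  85  89  92  96  96  97  97 101  98  98
243 162 161 162 158 158 157 156 155 152 150 148 140 141 131 128 116  96  87  79  74  88  89  94  92  97  97  95  95  97  90
245 163 160 159 160 159 158 156 152 152 149 144 142 138 131 124 107  88  82  85  84  83  87  81  91  88  91  85  85  86  84
247 162 159 160 158 156 157 153 154 151 146 146 140 136 128 118 106  87  84  81  86  84  82  81  80  78  81  81  78  81  79
249 160 160 159 159 157 155 156 155 147 143 142 138 136 127 119  97  89  86  84  78  81  81  76  77  88  83  81  81  85  88
```

Request:
move_arm --commands '[[[0, -0.0005, 0.01, 0, 0, 0, 0.02], [0, 0, 0.012, 0, 0, 0, 0.02], [0, 0, 0.012, 0, 0, 0, 0.02], [0, 0, 0.012, 0, 0, 0, 0.02], [0, 0, 0, 0, 0, 0, 0.02]]]'

```text
t: 18.05
eef_pos: [0.5239, -0.14, 0.1101]
tool_rot: [-0.001, 0.737, 0.676, -0.001]
contact_force: [-0.0, -0.0, -1.9]
gripper_width: 0.322
grasp_force: 50.9
```

Request:
move_arm --commands '[[[0, 0, 0.012, 0, 0, 0, 0.02], [0, 0, 0.012, 0, 0, 0, 0.02], [0, 0, 0, 0, 0, 0, 0.02], [0, 0, 0, 0, 0, 0, 0.02]]]'

```text
t: 18.55
eef_pos: [0.5249, -0.1402, 0.0874]
tool_rot: [0.0, 0.737, 0.676, -0.0]
contact_force: [0.2, 0.0, -2.8]
gripper_width: 0.326
grasp_force: 50.9
```

The neck is in the slot with no side force. Pull back along tool +x.

Request:
move_arm --commands '[[[0.005, 0, 0, 0, 0, 0, 0.02], [0.005, 0, 0, 0, 0, 0, 0.02], [0.005, 0, 0, 0, 0, 0, 0.02], [0.005, 0, 0, 0, 0, 0, 0.02], [0.005, 0, 0, 0, 0, 0, 0.02], [0.005, 0, 0, 0, 0, 0, 0.02], [0.005, 0, 0, 0, 0, 0, 0.02], [0.005, 0, 0, 0, 0, 0, 0.02], [0.005, 0, 0, 0, 0, 0, 0.02]]]'

```text
t: 19.68
eef_pos: [0.5289, -0.095, 0.0875]
tool_rot: [0.0, 0.737, 0.676, 0.0]
contact_force: [1.3, -2.3, -2.5]
gripper_width: 0.32
grasp_force: 50.7
```

Request:
move_arm --commands '[[[0.006, 0, 0, 0, 0, 0, 0.02], [0.006, 0, 0, 0, 0, 0, 0.02], [0.006, 0, 0, 0, 0, 0, 0.02], [0.006, 0, 0, 0, 0, 0, 0.02], [0.006, 0, 0, 0, 0, 0, 0.02], [0.006, 0, 0, 0, 0, 0, 0.02], [0.006, 0, 0, 0, 0, 0, 0.02], [0.006, 0, 0, 0, 0, 0, 0.02]]]'

```text
t: 20.68
eef_pos: [0.5327, -0.0469, 0.0873]
tool_rot: [-0.0, 0.737, 0.676, -0.0]
contact_force: [1.7, -2.0, -1.2]
gripper_width: 0.324
grasp_force: 50.5
```

About 3 N of drag, so the rod is sliding. Continue to the last stop.

Request:
move_arm --commands '[[[0.005, 0, 0, 0, 0, 0, 0.02], [0.005, 0, 0, 0, 0, 0, 0.02], [0.005, 0, 0, 0, 0, 0, 0.02], [0.005, 0, 0, 0, 0, 0, 0.02], [0.005, 0, 0, 0, 0, 0, 0.02], [0.005, 0, 0, 0, 0, 0, 0.02], [0.004, 0, 0, 0, 0, 0, 0.02], [0, 0, 0, 0, 0, 0, 0.02]]]'

```text
t: 21.68
eef_pos: [0.5356, -0.0126, 0.0873]
tool_rot: [-0.001, 0.737, 0.676, 0.0]
contact_force: [-1.0, -0.1, -1.9]
gripper_width: 0.322
grasp_force: 50.8
```

Request:
move_arm --commands '[[[0.002, 0, 0, 0, 0, 0, 0.02], [0.002, 0, 0, 0, 0, 0, 0.02], [0.002, 0, 0, 0, 0, 0, 0.02], [0, 0, 0, 0, 0, 0, 0.02]]]'

```text
t: 22.18
eef_pos: [0.5362, -0.0073, 0.0873]
tool_rot: [-0.0, 0.737, 0.676, -0.0]
contact_force: [-0.4, -0.6, -1.9]
gripper_width: 0.315
grasp_force: 50.7
```

Request:
move_arm --commands '[[[0.003, 0, 0, 0, 0, 0, 0.02], [0.003, 0, 0, 0, 0, 0, 0.02]]]'

```text
t: 22.42
eef_pos: [0.5364, -0.0045, 0.0873]
tool_rot: [0.001, 0.738, 0.675, -0.001]
contact_force: [-1.5, -15.8, -4.4]
gripper_width: 0.322
grasp_force: 50.1
```

Request:
move_arm --commands '[[[0.003, 0, 0, 0, 0, 0, 0.02], [0.002, 0, 0, 0, 0, 0, 0.02]]]'

```text
t: 22.68
eef_pos: [0.5362, -0.0046, 0.0872]
tool_rot: [0.003, 0.739, 0.674, -0.003]
contact_force: [-0.9, -25.5, -4.9]
gripper_width: 0.323
grasp_force: 49.8
```

```bash
python3 - <<'E'
from h import *
org,bx,T=brush(); print("org",org.round(4),bot.get_obs()["contact_force"])
im=imaging.read_camera("scene")[:,:,::-1]; cv2.imwrite("pics/s10.png",im)
t=imaging.read_camera("top")[:,:,::-1]; cv2.imwrite("pics/t10.png",t)
for cam,I in (("top",t),("scene",im)):
    for s in np.arange(.07,.27,.006):
        u,v=proj(cam,org+s*bx)[0]; u,v=int(round(u)),int(round(v)); print(cam,round(s,3),(u,v),I[max(v-1,0):v+2,u].max(0))
E
```

```text
org [ 0.5362 -0.0042  0.1402] [ -0.92300431 -25.46094102  -4.92166843]
top 0.07 (344, 212) [58 67 75]
top 0.076 (347, 212) [54 65 73]
top 0.082 (350, 213) [182 186 187]
top 0.088 (353, 213) [205 209 213]
top 0.094 (357, 213) [214 218 220]
top 0.1 (360, 214) [214 218 218]
top 0.106 (363, 214) [216 219 220]
top 0.112 (366, 214) [216 219 219]
top 0.118 (369, 215) [214 218 219]
top 0.124 (372, 215) [213 217 219]
top 0.13 (376, 215) [214 218 219]
top 0.136 (379, 216) [214 217 218]
top 0.142 (382, 216) [213 218 219]
top 0.148 (385, 216) [215 218 220]
top 0.154 (388, 217) [213 218 218]
top 0.16 (391, 217) [215 219 220]
top 0.166 (395, 217) [213 217 217]
top 0.172 (398, 218) [214 218 220]
top 0.178 (401, 218) [213 217 218]
top 0.184 (404, 218) [214 217 219]
top 0.19 (407, 219) [212 217 218]
top 0.196 (411, 219) [213 217 219]
top 0.202 (414, 219) [214 217 218]
top 0.208 (417, 220) [215 219 220]
top 0.214 (420, 220) [213 216 219]
top 0.22 (423, 220) [215 218 219]
top 0.226 (426, 221) [214 217 218]
top 0.232 (430, 221) [214 218 219]
top 0.238 (433, 221) [205 210 211]
top 0.244 (436, 222) [176 1
[... 687 characters left out ...]
254]
scene 0.16 (402, 243) [253 254 255]
scene 0.166 (405, 245) [254 254 254]
scene 0.172 (408, 246) [254 255 255]
scene 0.178 (411, 248) [254 254 254]
scene 0.184 (414, 249) [253 254 255]
scene 0.19 (418, 251) [254 254 255]
scene 0.196 (421, 252) [252 253 254]
scene 0.202 (424, 254) [254 254 254]
scene 0.208 (427, 256) [253 254 255]
scene 0.214 (430, 257) [254 254 255]
scene 0.22 (433, 259) [255 255 255]
scene 0.226 (436, 260) [254 253 254]
scene 0.232 (440, 262) [234 237 241]
scene 0.238 (443, 264) [92 93 96]
scene 0.244 (446, 265) [241 243 247]
scene 0.25 (449, 267) [253 254 255]
scene 0.256 (452, 269) [253 254 255]
scene 0.262 (456, 270) [ 53  69 100]
scene 0.268 (459, 272) [ 61  76 103]
```

Solid stop at 25 N. The rod is seen bright out to about 258 mm ahead of the origin, where full extension puts the bend at 255 mm. Ease off and lift clear.

Request:
move_arm --commands '[[[0, 0, 0, 0, 0, 0, 0.02], [-0.004, 0, 0, 0, 0, 0, 0.02], [-0.005, 0, 0, 0, 0, 0, 0.02], [-0.005, 0, 0, 0, 0, 0, 0.02], [0, 0, 0, 0, 0, 0, 0.02]]]'

```text
t: 23.4
eef_pos: [0.5362, -0.0102, 0.0875]
tool_rot: [-0.0, 0.737, 0.676, 0.0]
contact_force: [-0.3, 0.3, -1.5]
gripper_width: 0.318
grasp_force: 50.2
```

Request:
move_arm --commands '[[[0, 0, -0.008, 0, 0, 0, 0.02], [0, 0, -0.014, 0, 0, 0, 0.02], [0, 0, -0.014, 0, 0, 0, 0.02], [0, 0, -0.014, 0, 0, 0, 0.02], [0, 0, -0.014, 0, 0, 0, 0.02], [0, 0, -0.014, 0, 0, 0, 0.02], [0, 0, -0.014, 0, 0, 0, 0.02], [0, 0, -0.014, 0, 0, 0, 0.02], [0, 0, -0.014, 0, 0, 0, 0.02], [0, 0, -0.008, 0, 0, 0, 0.02], [0, 0, -0.004, 0, 0, 0, 0.02], [0, 0, 0, 0, 0, 0, 0.02], [0, 0, 0, 0, 0, 0, 0.02], [0, 0, 0, 0, 0, 0, 0.02], [0, 0, 0, 0, 0, 0, 0.02]]]'

```text
t: 25.28
eef_pos: [0.5359, -0.0106, 0.2192]
tool_rot: [-0.0, 0.737, 0.676, -0.0]
contact_force: [0.8, -0.7, -2.5]
gripper_width: 0.319
grasp_force: 50.3
```

```bash
python3 - <<'E'
from h import *
org,bx,T=brush(); o=bot.get_obs(); print("org",org.round(4),bx.round(3),o["contact_force"].round(1),np.abs(o["joint_vel"]).max())
im=imaging.read_camera("scene")[:,:,::-1]; cv2.imwrite("pics/s11.png",im); t=imaging.read_camera("top")[:,:,::-1]
for cam,I in (("top",t),("scene",im)):
    print(cam,[(round(s,3),int(I[int(round(v))-1:int(round(v))+2,int(round(u))].max())) for s in np.arange(.076,.28,.012) for u,v in [proj(cam,org+s*bx)[0]]])
u,v=proj("scene",org+.255*bx+.065*T[:3,2])[0]; print("head px",u,v,im[int(v)-2:int(v)+3,int(u)-12:int(u)+13:3].max(2))
E
```

```text
org [ 0.5359 -0.0106  0.2722] [-0.087 -0.996  0.   ] [ 0.8 -0.7 -2.5] 0.0021921274962219536
top [(np.float64(0.076), 74), (np.float64(0.088), 219), (np.float64(0.1), 223), (np.float64(0.112), 224), (np.float64(0.124), 223), (np.float64(0.136), 221), (np.float64(0.148), 221), (np.float64(0.16), 222), (np.float64(0.172), 223), (np.float64(0.184), 221), (np.float64(0.196), 221), (np.float64(0.208), 222), (np.float64(0.22), 224), (np.float64(0.232), 219), (np.float64(0.244), 162), (np.float64(0.256), 182), (np.float64(0.268), 116)]
scene [(np.float64(0.076), 23), (np.float64(0.088), 177), (np.float64(0.1), 253), (np.float64(0.112), 252), (np.float64(0.124), 252), (np.float64(0.136), 254), (np.float64(0.148), 252), (np.float64(0.16), 254), (np.float64(0.172), 250), (np.float64(0.184), 251), (np.float64(0.196), 249), (np.float64(0.208), 251), (np.float64(0.22), 252), (np.float64(0.232), 255), (np.float64(0.244), 250), (np.float64(0.256), 254), (np.float64(0.268), 114)]
head px 462.37469744567073 244.30081368017713 [[101 241 203  17  29  67  22  99 109]
 [113 199 168  19  22  22  19  91 103]
 [130 185 115  23  24  17  16  90  94]
 [165 187  32  21  19  20  19  85  87]
 [186 188  41  18  21  21  19  85  85]]
```

The brush is extended, level and still, axis at about 0.27 m, with the head where predicted. Handing in.

```bash
python3 -c "
from station import bot
print(bot.hand_in())"
```

```text
the job is handed in; nothing more can be done
None
```

I handed the job in at about 25 s of the 58 s allowed, but no verdict came back. The brush was dipped and lifted out short, then drawn out against the fork to its solid last stop, and is held level and still with its axis about 0.27 m up, clear of the stand. I saw no sign of the ramekin, garlic or timer being touched.

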